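# Tip the wheel tote to its picking corner and hold it over the mat

### The job

Pick up the parts tote by its handle, bring its cut-off corner over the black assembly mat, and tilt it about 30 degrees so that all four loose wheels slide together into that cut-off corner, without spilling any. Finish still holding it, tilted and still, with the cut-off corner lowest, a few centimetres clear above the mat, and leave the model, the jar and the screwdriver alone.

Things in the scene. Friction and masses are not known exactly. Their poses are not given: they have to be found in the camera images.
- tote: loose open ivory plastic parts tote, about 320 g, 220 (x) x 160 (y) mm, walls 45 mm high, walls and floor 4 mm thick. One corner, at +x +y, is cut off at 45 degrees (40 mm off each side): the picking corner. Origin: centre of the underside; z up out of the tote. It starts level on the table at any yaw.
- tote_grip (a point): middle of the tote's handle, 96 mm above the tote's underside, over its centre, same axes. The handle is a straight level strip 14 mm thick (y) and 22 mm tall (85 to 107 mm above the underside), along the tote's full 220 mm length (x) above its open top, between two flat end posts 34 mm wide.
- tote_corner (a point): the picking corner: inner floor of the tote at the middle of the cut corner's slanting wall, 4 mm above the underside; 87 mm along x and 57 mm along y from the tote's centre, 92 mm below the handle point. Same axes as the tote.
- mat: black rubber assembly mat fixed on the table, 200 mm (its x) by 140 mm (its y), 3 mm thick; origin at the centre of its underside.
- model: half-built tracked vehicle model, tan and grey, 120 x 80 x 45 mm, near the table's far edge; origin under its centre. To be left alone.
- jar: small glass cement jar with a cap, 42 mm across, 60 mm high, near the far edge; origin under its centre. To be left alone.
- driver: screwdriver, 150 mm, lying near the far edge; origin at its underside. To be left alone.
- wheel0_center (a point): one of four identical dark metal road wheels for a model, plain discs 20 mm across and 10 mm thick, 14 g, lying loose and flat on the tote's floor; centre of the disc. They are slippery: they start to slide when the tote tilts 7 to 10 degrees, but can queue up along a wall; rocking the tote a little frees them.
- wheel1_center (a point): one of four identical dark metal road wheels for a model, plain discs 20 mm across and 10 mm thick, 14 g, lying loose and flat on the tote's floor; centre of the disc. They are slippery: they start to slide when the tote tilts 7 to 10 degrees, but can queue up along a wall; rocking the tote a little frees them.
- wheel2_center (a point): one of four identical dark metal road wheels for a model, plain discs 20 mm across and 10 mm thick, 14 g, lying loose and flat on the tote's floor; centre of the disc. They are slippery: they start to slide when the tote tilts 7 to 10 degrees, but can queue up along a wall; rocking the tote a little frees them.
- wheel3_center (a point): one of four identical dark metal road wheels for a model, plain discs 20 mm across and 10 mm thick, 14 g, lying loose and flat on the tote's floor; centre of the disc. They are slippery: they start to slide when the tote tilts 7 to 10 degrees, but can queue up along a wall; rocking the tote a little frees them.
There are look-alikes about, which are no part of the job. Several things have the shape of the mat; the one meant has the colours described above.

How it is judged:
By the outcome, as a careful person would: the job done as asked, in the order asked, and still so for the second after the job is handed in, while the arm keeps its last pose, push and grip.
It also fails if it takes over 48 s, if anything falls off the work surface, if the arm or the gripper's body presses on something with over 40 N, if the wrist force passes 120 N, or if a joint passes its speed limit or range.

### The arm

A 6-joint arm with a two-finger parallel gripper is mounted at the origin on the work surface. World frame = base frame: x ahead of the robot, y to its left, z up, the work surface at z = 0. Lengths are in m, angles in rad, forces in N, time in s.
With the tool pointing down it reaches from about 0.4 to 0.825 m from the base axis. Payload 7 kg.
Tool frame: the origin (TCP) lies midway between the tips of the shut fingers; the grasp point (between the pads) lies 19 mm behind it; z points along the fingers, x is the direction in which the jaws open and shut, and the axes are right-handed (so a half turn about z gives the same grasp; the last joint's range is limited). The gripper opens to 88 mm and grips with 3 to 60 N. Pads are 19 mm wide; open, the fingers measure 130 mm over their backs; the gripper's body (78 mm by 193 mm) begins 47 mm behind the grasp point.
Start: joints at [-0.919, 0.359, 0.012, 0, -1.224, -0.288], TCP at [0.24, -0.631, 0.227] pointing down, gripper open.
Joint ranges: [-3.07, 3.07], [-1.43, 2.12], [-1.02, 1.25], [-3.03, 1.67], [-3.05, -0], [-3.03, 3.03]. Speed limits (rad/s): [2.39, 2.39, 3.01, 3.14, 3.14, 3.14].

### API

Orientations are given as [roll, pitch, yaw] about the fixed x, y, z axes, in that order (R = Rz(yaw) Ry(pitch) Rx(roll)).
In Python, from station import arm, viewer, ticket gives the robot as it stands. The module is installed in compiled form; this text tells all that it offers.
- The arm moves only by the tool step_arm, never from a script. Its argument "targets" is a list of rows, each a list of 3 entries, a list of its own where there are three numbers: the shift along the tool's x, y, z in m, then the turn, a rotation vector about the tool's x, y, z in degrees, then the opening, from -1 (shut) to 1 (fully open), so that 0 is half open. A call has exactly 8 rows; each row shifts and turns the commanded pose from where the row before left it, along the tool's axes as they then stand; what a row does not reach is not made up. A row lasts 1/10 s, in which the tool goes at most 50 mm and 8.59 degrees, less where a joint would pass 70% of its speed; a pose out of reach is approached as far as the arm can. A call is refused whole if a number of a shift passes 0.05 or a number of a turn 8.59, either way. A call with a gripper value outside its range is refused whole. The fingers move at their own pace and stop on an object; "grip_force" is the grip in N (left out, the last holds). Time passes only in rows, so rows that do not move let the fingers close, or fill a call up. It gives the time, the measured TCP pose, the force and the opening at its end, in the units of the state.
- arm.get_state(): the state, without advancing time (a new reading comes with each control period).
- viewer.grab_frame(name): name is "side" or "top" or "wrist"; returns (picture, depth): 420x560x3 uint8, red, green, blue; 420x560 float32, m along the optical axis (not along the pixel's ray), 0 where there is no reading.
- viewer.calibration(name): a dict with "fov_y" (degrees; the focal length in pixels is half the picture's height over the tangent of half this angle, whatever the lens; pixels are square), "cx", "cy" (the principal point, pixels), "world_to_cam" (4x4, takes a point from world to camera coordinates); the wrist camera has in their place "tool_from_camera" (4x4, takes a point from camera to tool coordinates, whose origin is the TCP and whose axes are the tool frame's). Camera axes: x right, y up, looking along -z (the intrinsics and any distortion apply to the point x, -y, -z); pixel columns grow to the right and rows downward; lengths in m; the calibration is good to about 2 mm. A picture is of the moment at which its call begins: read the wrist's pose just before it. calibration takes no time and is no camera call.
- ticket.job_done(): hands the job in, once; it reports no verdict.
The state is a dict: "t": time; "q": joint angles; "qd": joint speeds; "joint_efforts": joint torques, N m; "eef_pos": TCP position; "ee_rot": TCP orientation; "force": force on the tool from outside, world axes, zero at the start; "moment": the same for the moment, N m; "width": finger opening in m.
Only numpy, scipy, OpenCV 4.12 (cv2) and the standard library are available. Lean on these libraries where they do the work, as an engineer would, in place of code of your own. Each camera call takes 0.05 s, during which the arm holds its last target.

## Working session

There is one attempt and no reset: what is moved stays moved. The work goes in short steps, Python scripts to look and compute and a tool call to move; the robot and the scene stay as the last step left them, time stands still between calls to the robot, and variables do not carry over. Pictures are saved under pics/ and viewed, and the job is handed in when it is done.

Besides the shell and the picture viewer there is one more tool, called after "Request:" by a JSON object that holds its "op" and its "data". step_arm: Moves the arm, as the interface text tells. Its arguments: {"type":"object","properties":{"targets":{"type":"array"},"grip_force":{"type":"number"}},"required":["targets"]}

```bash
mkdir -p pics; ls
cat > h.py <<'E'
import numpy as np, cv2, pickle
from station import arm, viewer, ticket
from scipy.spatial.transform import Rotation as R
def grab(name,tag):
    st=arm.get_state(); im,d=viewer.grab_frame(name); cal=viewer.calibration(name)
    cv2.imwrite(f'pics/{tag}.png',im[:,:,::-1]); pickle.dump((st,im,d,cal),open(f'pics/{tag}.pkl','wb'))
    return st,im,d,cal
E
python3 - <<'E'
from h import *
for n in ['top','side','wrist']:
    st,im,d,cal=grab(n,n+'0'); print(n,cal)
print(st)
E
```

```text
pics
top {'fov_y': 42.14374889657825, 'cx': 287.1094562895278, 'cy': 200.887931885343, 'world_to_cam': array([[ 0.00385556, -0.99996652, -0.00721735, -0.01292796],
       [ 0.99621751,  0.00321436,  0.08683512, -0.5898772 ],
       [-0.08680902, -0.00752484,  0.99619655, -1.51953768],
       [ 0.        ,  0.        ,  0.        ,  1.        ]])}
side {'fov_y': 50.73015645324619, 'cx': 282.56096786064086, 'cy': 214.174824097893, 'world_to_cam': array([[-0.96633697, -0.25690404, -0.01389855,  0.56082661],
       [ 0.19194296, -0.7558531 ,  0.62597444, -0.16856862],
       [-0.17132062,  0.60223452,  0.77971971, -1.03016685],
       [ 0.        ,  0.        ,  0.        ,  1.        ]])}
wrist {'fov_y': 65.43793195382482, 'cx': 280.4374227087075, 'cy': 207.26248008382458, 'tool_from_camera': array([[ 9.99999560e-01,  3.24929519e-04, -8.79726326e-04,
         5.36016164e-04],
       [ 5.54195832e-05, -9.56894576e-01, -2.90435478e-01,
        -7.90075625e-02],
       [-9.36176410e-04,  2.90435301e-01, -9.56894174e-01,
        -1.57589374e-01],
       [ 0.00000000e+00,  0.00000000e+00,  0.00000000e+00,
         1.00000000e+00]])}
{'t': 0.1, 'q': array([-9.18884672e-01,  3.59298951e-01,  1.11458425e-02, -2.77048752e-04,
       -1.22409452e+00, -2.88113996e-01]), 'qd': array([ 0.00148555, -0.00187959,  0.00288354,  0.00158841,  0.00082367,
        0.00031309]), 'joint_efforts': array([-1.19376113e-03, -5.84163737e+01,  2.93750149e+01,  7.01544687e+00,
        1.01350847e-02, -7.50927461e-05]), 'eef_pos': array([ 0.24000107, -0.63042682,  0.22573058]), 'ee_rot': array([-3.14142996e+00, -1.46549616e-03,  1.93449954e+00]), 'force': array([ 0.01951454, -1.0066211 , -0.41478653]), 'moment': array([ 0.0356388 ,  0.08062901, -0.02055534]), 'width': 0.08760227487739237}
```

View pics/top0.png

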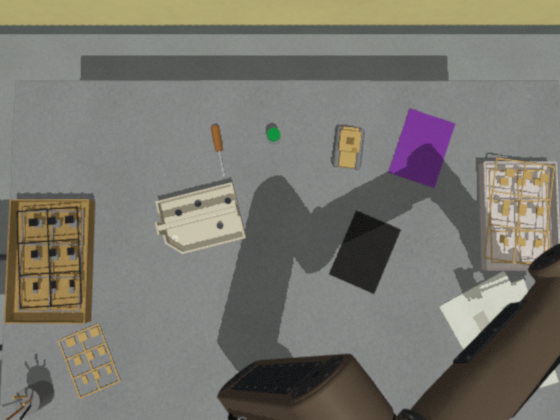

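View pics/side0.png

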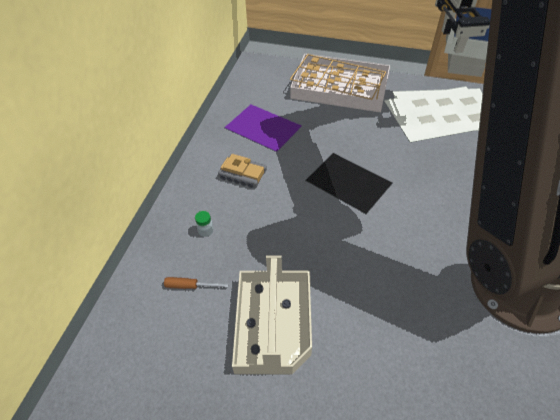

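The tote is at top (200,217), with its cut corner at about (167,243). Mat candidates are black (365,252) and purple (422,147). The black one fits the description, so I'll check it in an enlarged crop.

```bash
cat >> h.py <<'E'
def cloud(d,cal,T=None):
    H,W=d.shape; f=H/2/np.tan(np.radians(cal['fov_y'])/2)
    v,u=np.mgrid[:H,:W]
    P=np.stack([(u+0.0-cal['cx'])/f*d,-(v+0.0-cal['cy'])/f*d,-d],-1)
    if T is None: T=np.linalg.inv(cal['world_to_cam'])
    return P@T[:3,:3].T+T[:3,3]
E
python3 - <<'E'
from h import *
st,im,d,cal=pickle.load(open('pics/top0.pkl','rb'))
X=cloud(d,cal)
print('table z',[X[p].round(4) for p in [(300,150),(100,100),(300,300+10),(120,300)]])
# mat
hsv=cv2.cvtColor(im,cv2.COLOR_RGB2HSV)
m=((im.max(2)<32)).astype(np.uint8); m[:, :300]=0; m[:,420:]=0; m[:190]=0; m[310:]=0
m=cv2.morphologyEx(m,cv2.MORPH_OPEN,np.ones((3,3)))
c=max(cv2.findContours(m,0,2)[0],key=cv2.contourArea); r=cv2.minAreaRect(c);print(r)
for p in cv2.boxPoints(r): print(p, X[int(p[1]),int(p[0])].round(4))
mm=X[m>0]; print('mat',mm.mean(0),np.median(mm,0), cv2.minAreaRect((mm[:,:2]*1000).astype(np.float32)))
# tote
reg=np.zeros_like(m);reg[170:265,145:255]=1
for lo,hi in [(0.08,.12),(0.03,0.06),(0.002,0.007)]:
    q=(reg>0)&(X[:,:,2]>lo)&(X[:,:,2]<hi)&(im.max(2)>110)
    P=X[q]; print(lo,len(P),np.median(P,0),cv2.minAreaRect((P[:,:2]*1000).astype(np.float32)))
cr=np.hstack([cv2.resize(im[165:270,140:260],None,fx=3.3,fy=3.3,interpolation=2),cv2.resize(im[195:300,310:430],None,fx=3.3,fy=3.3,interpolation=2)])
cv2.imwrite('pics/crop0.png',cr[:,:,::-1])
E
```

```text
table z [array([ 0.308 ,  0.3782, -0.0009]), array([ 0.8882,  0.5406, -0.0016]), array([ 0.3101, -0.0767, -0.0008]), array([ 8.293e-01, -4.740e-02,  2.000e-04])]
((362.9802551269531, 231.26612854003906), (28.725526809692383, 32.51000213623047), 24.227745056152344)
[343.21207 240.19545] [ 0.4803 -0.171   0.0007]
[356.553   210.54887] [ 0.5662 -0.2083  0.0042]
[382.74844 222.3368 ] [ 0.5321 -0.2828  0.0019]
[369.4075  251.98338] [ 0.4493 -0.2438  0.0088]
mat [ 0.52059235 -0.22136906  0.01266368] [ 0.52307373 -0.21934674  0.00403518] ((496.9272766113281, -151.2047119140625), (64.80767059326172, 267.6585693359375), 25.74750328063965)
0.08 524 [0.53603472 0.23183255 0.10606089] ((536.8204345703125, 232.24636840820312), (33.505516052246094, 221.64439392089844), 14.619804382324219)
0.03 459 [0.55611925 0.2364503  0.04387576] ((537.1888427734375, 232.02593994140625), (161.06085205078125, 221.2427978515625), 14.326866149902344)
0.002 2898 [0.53919687 0.24434517 0.0040295 ] ((545.6746215820312, 242.67822265625), (270.60577392578125, 315.9353942871094), 0.20024824142456055)
```

View pics/crop0.png

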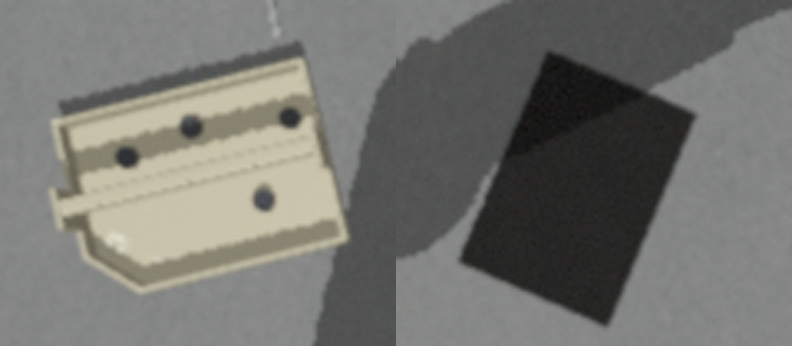

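The black mat (crop right, top (365,252)) is confirmed. The tote is at about (0.537,0.232) with yaw ≈104.5°, and its cut corner points toward +y/-x. Next I'll get the mat pose and plan the hover move.

```bash
cat >> h.py <<'E'
def plan(p0,R0,p1,R1,n):
    "constant rows (shift then turn)"
    rel=(R0.inv()*R1).as_rotvec(); w=rel/n; p=R0.inv().apply(np.array(p1)-p0)
    S=sum((R.from_rotvec(w*k).as_matrix() for k in range(n)))
    t=np.linalg.solve(S,p); return t.round(5),np.degrees(w).round(3)
def sim(p,Rr,rows):
    for t,w in rows:
        p=p+Rr.apply(t); Rr=Rr*R.from_rotvec(np.radians(w))
    return p,Rr
def tooldown(yaw): return R.from_euler('xyz',[np.pi,0,np.radians(yaw)])
E
python3 - <<'E'
from h import *
st,im,d,cal=pickle.load(open('pics/top0.pkl','rb'))
T=np.linalg.inv(cal['world_to_cam']); f=210/np.tan(np.radians(cal['fov_y'])/2)
def ray(u,v,z):
    r=T[:3,:3]@np.array([(u-cal['cx'])/f,-(v-cal['cy'])/f,-1]); o=T[:3,3]; return o+r*(z-o[2])/r[2]
C=[(355.8,210.8),(400.6,229.8),(373.9,293.5),(329.7,274.4)]
P=np.array([ray(*c,.003) for c in C]); print(P.round(3),P.mean(0)); print(np.linalg.norm(P-np.roll(P,1,0),axis=1))
p0=st['eef_pos'];R0=R.from_euler('xyz',st['ee_rot'])
print(plan(p0,R0,[.537,.232,.2],tooldown(194.5),24))
E
```

```text
[[ 0.564 -0.208  0.003]
 [ 0.51  -0.335  0.003]
 [ 0.329 -0.257  0.003]
 [ 0.383 -0.133  0.003]] [ 0.44649853 -0.23332639  0.003     ]
[0.19642209 0.13855212 0.19664851 0.13575467]
(array([0.00727, 0.04096, 0.00108]), array([ 3.000e-03, -3.000e-03, -3.486e+00]))
```

Request:
{"op": "step_arm", "data": {"targets": [[[0.0073,0.041,0.001],[0,0,-3.49],1],[[0.0073,0.041,0.001],[0,0,-3.49],1],[[0.0073,0.041,0.001],[0,0,-3.49],1],[[0.0073,0.041,0.001],[0,0,-3.49],1],[[0.0073,0.041,0.001],[0,0,-3.49],1],[[0.0073,0.041,0.001],[0,0,-3.49],1],[[0.0073,0.041,0.001],[0,0,-3.49],1],[[0.0073,0.041,0.001],[0,0,-3.49],1]]}}

```text
t: 0.95
eef_pos: [0.4818, -0.4037, 0.2181]
ee_rot: [-3.141, -0.001, 2.424]
force: [0.9, -0.9, -0.3]
width: 0.0876
```

Request:
{"op": "step_arm", "data": {"targets": [[[0.0073,0.041,0.001],[0,0,-3.49],1],[[0.0073,0.041,0.001],[0,0,-3.49],1],[[0.0073,0.041,0.001],[0,0,-3.49],1],[[0.0073,0.041,0.001],[0,0,-3.49],1],[[0.0073,0.041,0.001],[0,0,-3.49],1],[[0.0073,0.041,0.001],[0,0,-3.49],1],[[0.0073,0.041,0.001],[0,0,-3.49],1],[[0.0073,0.041,0.001],[0,0,-3.49],1]]}}

```text
t: 1.75
eef_pos: [0.5879, -0.0914, 0.2102]
ee_rot: [-3.141, -0.0, 2.912]
force: [0.9, 0.1, 0.1]
width: 0.0876
```

Request:
{"op": "step_arm", "data": {"targets": [[[0.0073,0.041,0.001],[0,0,-3.49],1],[[0.0073,0.041,0.001],[0,0,-3.49],1],[[0.0073,0.041,0.001],[0,0,-3.49],1],[[0.0073,0.041,0.001],[0,0,-3.49],1],[[0.0073,0.041,0.001],[0,0,-3.49],1],[[0.0073,0.041,0.001],[0,0,-3.49],1],[[0.0073,0.041,0.001],[0,0,-3.49],1],[[0.0073,0.041,0.001],[0,0,-3.49],1]]}}

```text
t: 2.55
eef_pos: [0.5355, 0.2344, 0.2023]
ee_rot: [-3.141, -0.0, -2.884]
force: [1.3, -0.2, -0.1]
width: 0.0874
```

Run:
```python
from h import *
grab('wrist','w1')
st,im,d,cal=grab('wrist','w1b')
print(st['t'],st['q'],st['qd'].round(3),st['eef_pos'],np.degrees(st['ee_rot']),st['force'])
Rt=R.from_euler('xyz',st['ee_rot']); Tw=np.eye(4);Tw[:3,:3]=Rt.as_matrix();Tw[:3,3]=st['eef_pos']
X=cloud(d,cal,Tw@cal['tool_from_camera'])
for lo,hi in [(0.085,.12),(.1,.112),(0.035,0.055)]:
    q=(X[:,:,2]>lo)&(X[:,:,2]<hi)&(d>0)&(np.abs(X[:,:,0]-.537)<.14)&(np.abs(X[:,:,1]-.232)<.14)&(im.max(2)>110)
    P=X[q]; print(lo,len(P),np.median(P,0),cv2.minAreaRect((P[:,:2]*1000).astype(np.float32)))
```

```text
2.6 [ 7.53675326e-01  2.28988210e-01 -2.27511314e-01 -1.01288135e-03
 -1.11356363e+00 -4.89972102e-01] [-0.065 -0.001  0.001  0.006 -0.005  0.018] [0.53416488 0.23874145 0.2021221 ] [ 1.79934274e+02  1.25410467e-02 -1.64916526e+02] [-0.60250432  2.90048615  0.40195386]
0.085 4505 [0.543773   0.20427278 0.10638723] ((535.0845947265625, 237.46047973632812), (33.62110137939453, 220.11572265625), 14.581437110900879)
0.1 4447 [0.54346018 0.20550759 0.10639769] ((535.0845947265625, 237.46047973632812), (33.62110137939453, 220.11572265625), 14.581437110900879)
0.035 4209 [0.53580298 0.22146618 0.04408706] ((535.2527465820312, 237.14297485351562), (160.7180633544922, 219.35768127441406), 14.411972045898438)
```

View pics/w1b.png

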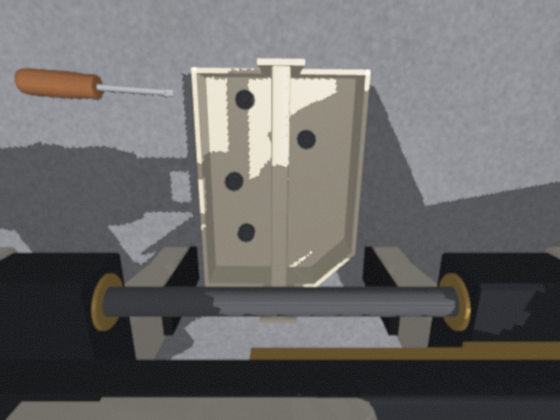

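The wrist view shows the tote (280,180), the handle vertical at column ~282, and the cut corner at lower right (335,265). The arm was still settling, so I'll measure again.

```bash
cat > m.py <<'E'
from h import *
import sys
st,im,d,cal=grab('wrist',sys.argv[1])
print(st['t'],st['q'].round(3),st['qd'].round(3),st['eef_pos'],np.degrees(st['ee_rot']),st['force'])
Rt=R.from_euler('xyz',st['ee_rot']); Tw=np.eye(4);Tw[:3,:3]=Rt.as_matrix();Tw[:3,3]=st['eef_pos']
X=cloud(d,cal,Tw@cal['tool_from_camera'])
for lo,hi in [(0.085,.12),(0.035,0.055)]:
    q=(X[:,:,2]>lo)&(X[:,:,2]<hi)&(d>0)&(np.abs(X[:,:,0]-.537)<.14)&(np.abs(X[:,:,1]-.232)<.14)&(im.max(2)>110)
    P=X[q]; print(lo,len(P),np.median(P,0),cv2.minAreaRect((P[:,:2]*1000).astype(np.float32)))
print('row plan 8 rows down:',plan(st['eef_pos'],Rt,[.536,.234,.077],tooldown(194.5),14))
E
python3 m.py w2; python3 m.py w3
```

```text
2.65 [ 7.500e-01  2.290e-01 -2.280e-01 -1.000e-03 -1.114e+00 -4.890e-01] [-0.056 -0.004 -0.009  0.007 -0.012  0.009] [0.53479728 0.23660995 0.20218288] [ 1.79974351e+02 -1.27536324e-02 -1.65053206e+02] [ 1.44997107 -0.49440146 -0.01615807]
0.085 4476 [0.54317974 0.20654423 0.10641696] ((535.432373046875, 237.7855224609375), (33.82039260864258, 220.59393310546875), 14.2661714553833)
0.035 3976 [0.53613627 0.21589663 0.04400489] ((535.6085815429688, 236.1932373046875), (160.6031951904297, 217.22555541992188), 14.487700462341309)
row plan 8 rows down: (array([-4.00e-05, -2.00e-04,  8.94e-03]), array([ 0.002, -0.001,  0.032]))
2.7 [ 0.748  0.229 -0.228 -0.    -1.115 -0.489] [-0.045 -0.003 -0.005  0.002 -0.004  0.002] [0.53528325 0.2349385  0.20224415] [-1.79995594e+02 -2.80484734e-02 -1.65176969e+02] [-1.26070615 -0.5302276  -0.05848566]
0.085 4479 [0.54282456 0.20767805 0.10639227] ((535.4150390625, 237.66993713378906), (33.943016052246094, 220.43495178222656), 14.521270751953125)
0.035 3743 [0.53585489 0.21067282 0.04409106] ((535.6611328125, 236.0540008544922), (160.46749877929688, 217.02171325683594), 14.419937133789062)
row plan 8 rows down: (array([-3.00e-05, -8.00e-05,  8.95e-03]), array([-0.   , -0.002,  0.023]))
```

Request:
{"op": "step_arm", "data": {"targets": [[[0,0,0.015],[0,0,0],1],[[0,0,0.015],[0,0,0],1],[[0,0,0.015],[0,0,0],1],[[0,0,0.015],[0,0,0],1],[[0,0,0.015],[0,0,0.1],1],[[0,0,0.01],[0,0,0.1],1],[[0,0,0.01],[0,0,0.1],1],[[0,0,0.01],[0,0,0],1]]}}

```text
t: 3.55
eef_pos: [0.5366, 0.2324, 0.0972]
ee_rot: [3.141, 0.0, -2.893]
force: [0.4, 0.4, 0.3]
width: 0.088
```

```bash
python3 m.py w4
```

```text
3.55 [ 0.743  0.327 -0.358  0.    -0.885 -0.494] [ 0.004  0.112 -0.107 -0.002  0.22   0.001] [0.53661794 0.23243912 0.09716667] [ 1.79992958e+02  2.31985457e-02 -1.65743091e+02] [0.40494148 0.36212608 0.25735387]
0.085 8962 [0.54996963 0.17896098 0.1063745 ] ((545.1910400390625, 199.57945251464844), (128.18548583984375, 119.55967712402344), 62.4339485168457)
0.035 5588 [0.57759754 0.16838583 0.04423336] ((535.4886474609375, 236.0450897216797), (160.92466735839844, 217.5260467529297), 14.503681182861328)
row plan 8 rows down: (array([2.00e-05, 1.20e-04, 1.44e-03]), array([ 0.   ,  0.002, -0.017]))
```

View pics/w4.png

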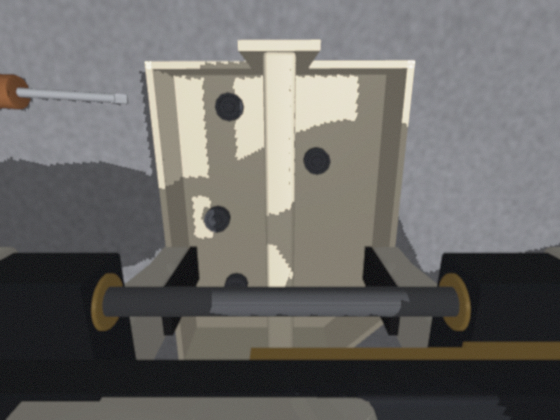

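The handle (column 280) is centred between the fingers and vertical. I'll go down 20 mm and close.

Request:
{"op": "step_arm", "data": {"targets": [[[0,0.001,0.008],[0,0,-0.2],1],[[0,0.001,0.008],[0,0,0],1],[[0,0,0.003],[0,0,0],1],[[0,0,0],[0,0,0],-0.2],[[0,0,0],[0,0,0],-0.5],[[0,0,0],[0,0,0],-1],[[0,0,0],[0,0,0],-1],[[0,0,0],[0,0,0],-1]], "grip_force": 50}}

```text
t: 4.4
eef_pos: [0.5359, 0.2348, 0.0788]
ee_rot: [3.141, 0.0, -2.888]
force: [0.2, 0.0, -0.1]
width: 0.0529
```

Request:
{"op": "step_arm", "data": {"targets": [[[0,0,0],[0,0,0],-1],[[0,0,0],[0,0,0],-1],[[0,0,0],[0,0,0],-1],[[0,0,0],[0,0,0],-1],[[0,0,0],[0,0,0],-1],[[0,0,-0.002],[0,0,0],-1],[[0,0,-0.005],[0,0,0],-1],[[0,0,-0.005],[0,0,0],-1]]}}

```text
t: 5.2
eef_pos: [0.5354, 0.2345, 0.0905]
ee_rot: [-3.141, -0.001, -2.889]
force: [-0.3, 0.1, -4.6]
width: 0.0138
```

```bash
python3 -c "
from h import *
s=arm.get_state();print(s)"
```

```text
{'t': 5.2, 'q': array([ 7.46996262e-01,  3.35034733e-01, -3.64252765e-01, -2.53497949e-04,
       -8.72654272e-01, -4.93856035e-01]), 'qd': array([-0.00146166, -0.06457631,  0.05945793,  0.00204207, -0.10770505,
        0.00117904]), 'joint_efforts': array([-1.60781527e-02, -5.27454042e+01,  2.50244325e+01,  6.28875598e+00,
        1.71052376e-01, -9.13140848e-04]), 'eef_pos': array([0.53538709, 0.23446633, 0.09046581]), 'ee_rot': array([-3.14122050e+00, -1.10055176e-03, -2.88861569e+00]), 'force': array([-0.32012157,  0.07696767, -4.57505296]), 'moment': array([-0.02716459,  0.11104874,  0.04093099]), 'width': 0.013830597411768014}
```

Held: width 13.8 mm on the 14 mm handle, about 4 N of weight. Next I lift, then plan the carry.

Request:
{"op": "step_arm", "data": {"targets": [[[0,0,-0.008],[0,0,0],-1],[[0,0,-0.012],[0,0,0],-1],[[0,0,-0.015],[0,0,0],-1],[[0,0,-0.015],[0,0,0],-1],[[0,0,-0.015],[0,0,0],-1],[[0,0,-0.015],[0,0,0],-1],[[0,0,-0.008],[0,0,0],-1],[[0,0,-0.004],[0,0,0],-1]]}}

```text
t: 6.0
eef_pos: [0.5361, 0.235, 0.184]
ee_rot: [3.141, 0.002, -2.888]
force: [-0.1, 0.5, -4.8]
width: 0.0137
```

```bash
python3 - <<'E'
from h import *
grab('side','s1'); st,im,d,cal=grab('wrist','w5')
p=st['eef_pos'];Rt=R.from_euler('xyz',st['ee_rot']);print(p,np.degrees(st['ee_rot']),st['force'],st['width'],st['moment'])
print(plan(p,Rt,[.433,-.278,.185],tooldown(145),28))
X=pickle.load(open('pics/top0.pkl','rb'));c=cloud(X[2],X[3]);print('tray z',c[285:340:15,460:500:12,:].round(2).tolist())
E
python3 -c "
import cv2,numpy as np
cv2.imwrite('pics/c5.png',np.hstack([cv2.imread('pics/s1.png')[:, 100:500],cv2.imread('pics/w5.png')[:,100:500]]))"
```

```text
[0.53602716 0.23498158 0.18391749] [ 1.79957408e+02  8.61635497e-02 -1.65491678e+02] [ 0.20116813 -0.21897817 -2.82216691] 0.013687449175457127 [0.04617139 0.06868736 0.00444815]
(array([ 6.700e-04, -1.927e-02, -5.000e-05]), array([0.003, 0.002, 1.768]))
tray z [[[0.35, -0.5, -0.0], [0.35, -0.54, 0.0], [0.35, -0.57, -0.0], [0.36, -0.6, 0.01]], [[0.31, -0.5, -0.0], [0.31, -0.53, 0.01], [0.31, -0.57, 0.0], [0.31, -0.6, -0.0]], [[0.27, -0.5, -0.0], [0.27, -0.53, 0.0], [0.27, -0.57, 0.0], [0.27, -0.6, 0.0]], [[0.23, -0.5, 0.0], [0.23, -0.53, 0.01], [0.32, -0.34, 0.66], [0.33, -0.34, 0.69]]]
```

View pics/c5.png

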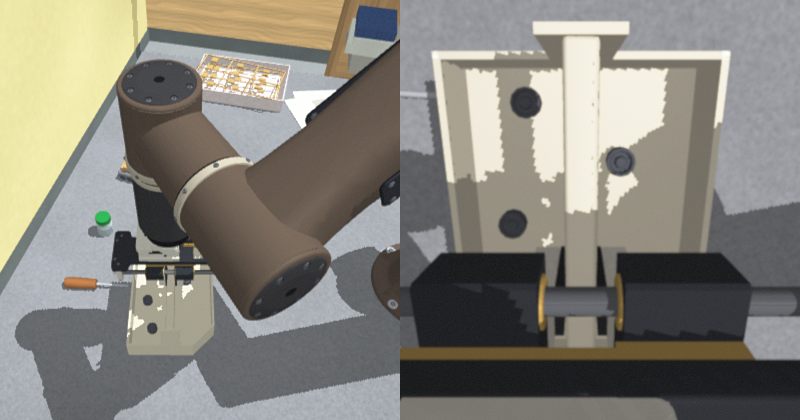

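Request:
{"op": "step_arm", "data": {"targets": [[[0,-0.005,0],[0,0,0.44],-1],[[0.0003,-0.01,0],[0,0,0.88],-1],[[0.0005,-0.0145,0],[0,0,1.32],-1],[[0.0007,-0.0193,0],[0,0,1.77],-1],[[0.0007,-0.0193,0],[0,0,1.77],-1],[[0.0007,-0.0193,0],[0,0,1.77],-1],[[0.0007,-0.0193,0],[0,0,1.77],-1],[[0.0007,-0.0193,0],[0,0,1.77],-1]]}}

```text
t: 6.9
eef_pos: [0.5523, 0.1079, 0.1822]
ee_rot: [-3.141, -0.001, -3.092]
force: [0.2, 1.1, -4.9]
width: 0.0137
```

Request:
{"op": "step_arm", "data": {"targets": [[[0.0007,-0.0193,0],[0,0,1.77],-1],[[0.0007,-0.0193,0],[0,0,1.77],-1],[[0.0007,-0.0193,0],[0,0,1.77],-1],[[0.0007,-0.0193,0],[0,0,1.77],-1],[[0.0007,-0.0193,0],[0,0,1.77],-1],[[0.0007,-0.0193,0],[0,0,1.77],-1],[[0.0007,-0.0193,0],[0,0,1.77],-1],[[0.0007,-0.0193,0],[0,0,1.77],-1]]}}

```text
t: 7.7
eef_pos: [0.5377, -0.0454, 0.1822]
ee_rot: [-3.141, -0.001, 2.944]
force: [-0.5, -0.1, -4.5]
width: 0.0138
```

Request:
{"op": "step_arm", "data": {"targets": [[[0.0007,-0.0193,0],[0,0,1.77],-1],[[0.0007,-0.0193,0],[0,0,1.77],-1],[[0.0007,-0.0193,0],[0,0,1.77],-1],[[0.0007,-0.0193,0],[0,0,1.77],-1],[[0.0007,-0.0193,0],[0,0,1.77],-1],[[0.0007,-0.0193,0],[0,0,1.77],-1],[[0.0007,-0.0193,0],[0,0,1.77],-1],[[0.0007,-0.0193,0],[0,0,1.77],-1]]}}

```text
t: 8.5
eef_pos: [0.486, -0.1905, 0.1823]
ee_rot: [-3.141, -0.001, 2.697]
force: [0.0, 0.0, -4.4]
width: 0.0133
```

Request:
{"op": "step_arm", "data": {"targets": [[[0.0007,-0.0193,0],[0,0,1.77],-1],[[0.0007,-0.0193,0],[0,0,1.77],-1],[[0.0007,-0.0193,0],[0,0,1.77],-1],[[0.0007,-0.0193,0],[0,0,1.77],-1],[[0.0005,-0.0145,0],[0,0,1.32],-1],[[0.0003,-0.01,0],[0,0,0.88],-1],[[0,-0.005,0],[0,0,0.44],-1],[[0,0,0],[0,0,0],-1]]}}

```text
t: 9.3
eef_pos: [0.4313, -0.2803, 0.1825]
ee_rot: [3.142, -0.0, 2.529]
force: [0.9, 1.2, -5.1]
width: 0.0137
```

```bash
cat > fin.py <<'E'
from h import *
import sys
st=arm.get_state(); p=st['eef_pos'];Rt=R.from_euler('xyz',st['ee_rot'])
print(st['t'],p.round(4),np.degrees(st['ee_rot']).round(1),'q',st['q'].round(2),'F',st['force'].round(1),'M',st['moment'].round(2),st['width'].round(4))
# tote axes: tool x = tote y, tool y = tote x, tool z = -tote z
M=Rt.as_matrix(); Rto=np.stack([M[:,1],M[:,0],-M[:,2]],1); g=p-.019*M[:,2]
f=lambda *v:(g+Rto@(np.array(v)-[0,0,.096])).round(4)
print('corner',f(.087,.057,.004),'tilt',np.degrees(np.arccos(Rto[2,2])).round(1),'low pt',f(.09,.06,0))
# target
mat=np.array([.4465,-.2333]); yaw=float(sys.argv[1]); tilt=float(sys.argv[2]); n=int(sys.argv[3]); cz=float(sys.argv[4])
dd=np.array([1,1,0])/2**.5; a=np.array([-1,1,0])/2**.5
Rf=R.from_euler('z',yaw,degrees=True)*R.from_rotvec(np.radians(tilt)*a)
Rm=Rf.as_matrix(); c=np.array([*mat,cz]); gf=c-Rm@np.array([.087,.057,-.092])
Tm=np.stack([Rm[:,1],Rm[:,0],-Rm[:,2]],1); pf=gf+.019*Tm[:,2]
print('target',pf.round(4), plan(p,Rt,pf,R.from_matrix(Tm),n))
E
python3 fin.py 55 30 16 0.045
python3 -c "
from h import *
grab('side','s2');grab('wrist','w6')
cv2.imwrite('pics/c6.png',np.hstack([cv2.imread('pics/s2.png')[:, 100:500],cv2.imread('pics/w6.png')[:,100:500]]))"
```

```text
Traceback (most recent call last):
  File "fin.py", line 4, in <module>
    print(st['t'],p.round(4),np.degrees(st['ee_rot']).round(1),'q',st['q'].round(2),'F',st['force'].round(1),'M',st['moment'].round(2),st['width'].round(4))
                                                                                                                                       ^^^^^^^^^^^^^^^^^
AttributeError: 'float' object has no attribute 'round'
```

View pics/c6.png

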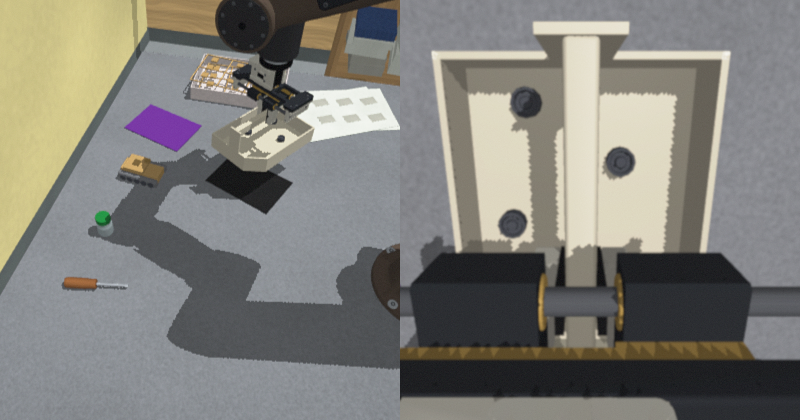

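The tote is level over the mat and the three wheels in view have not shifted in the tote. Now the tilt.

```bash
sed -i "s/,st\['width'\].round(4))/,round(st['width'],4))/" fin.py; python3 fin.py 55 30 16 0.045
```

```text
9.4 [ 0.4319 -0.2797  0.1826] [180.   0. 145.] q [-0.19  0.13 -0.4  -0.   -1.04 -0.42] F [ 1.2 -0.2 -3.9] M [0.08 0.01 0.03] 0.0136
corner [ 0.4351 -0.1758  0.1096] tilt 0.0 low pt [ 0.4344 -0.1716  0.1056]
target [ 0.4346 -0.2879  0.1591] (array([-1.70e-04, -6.00e-05,  1.57e-03]), array([ 1.326e+00, -1.325e+00, -1.000e-03]))
```

Request:
{"op": "step_arm", "data": {"targets": [[[0,0,0],[0.6,-0.6,0],-1],[[-0.0002,0,0.0015],[1.3,-1.3,0],-1],[[-0.0002,0,0.0015],[1.3,-1.3,0],-1],[[-0.0002,0,0.0015],[1.3,-1.3,0],-1],[[-0.0002,0,0.0015],[1.3,-1.3,0],-1],[[-0.0002,0,0.0015],[1.3,-1.3,0],-1],[[-0.0002,0,0.0015],[1.3,-1.3,0],-1],[[-0.0002,0,0.0015],[1.3,-1.3,0],-1]]}}

```text
t: 10.2
eef_pos: [0.4335, -0.281, 0.1723]
ee_rot: [-2.97, 0.17, 2.546]
force: [-0.4, -0.2, -4.3]
width: 0.0139
```

Request:
{"op": "step_arm", "data": {"targets": [[[-0.0002,0,0.0015],[1.3,-1.3,0],-1],[[-0.0002,0,0.0015],[1.3,-1.3,0],-1],[[-0.0002,0,0.0015],[1.3,-1.3,0],-1],[[-0.0002,0,0.0015],[1.3,-1.3,0],-1],[[-0.0002,0,0.0015],[1.3,-1.3,0],-1],[[-0.0002,0,0.0015],[1.3,-1.3,0],-1],[[-0.0002,0,0.0015],[1.3,-1.3,0],-1],[[-0.0002,0,0.0015],[1.3,-1.3,0],-1]]}}

```text
t: 11.0
eef_pos: [0.4358, -0.2856, 0.1614]
ee_rot: [-2.776, 0.345, 2.597]
force: [0.8, -0.2, -4.6]
width: 0.0136
```

Request:
{"op": "step_arm", "data": {"targets": [[[0,0,0.0015],[1.1,-1.1,0],-1],[[0,0,0],[0,0,0],-1],[[0,0,0],[0,0,0],-1],[[0,0,0],[0,0,0],-1],[[0,0,0],[0,0,0],-1],[[0,0,0],[0,0,0],-1],[[0,0,0],[0,0,0],-1],[[0,0,0],[0,0,0],-1]]}}

```text
t: 11.8
eef_pos: [0.4351, -0.2875, 0.1601]
ee_rot: [-2.754, 0.361, 2.602]
force: [-0.4, 0.5, -4.2]
width: 0.0139
```

```bash
python3 fin.py 55 30 16 0.045
python3 -c "
from h import *
a=grab('side','s3')[1];grab('wrist','w7');b=grab('top','t3')[1]
cv2.imwrite('pics/c7.png',np.hstack([cv2.resize(a[80:240,280:450],(400,376),interpolation=2),cv2.imread('pics/w7.png')[:376,100:500]])[:,:,:] )
c=cv2.resize(b[170:330,300:480],None,fx=3,fy=3)
cv2.imwrite('pics/c8.png',c[:,:,::-1])"
```

```text
11.8 [ 0.4351 -0.2875  0.1601] [-157.8   20.7  149.1] q [ 0.05  0.04 -0.97  0.88 -0.7  -1.39] F [-0.4  0.5 -4.2] M [2.53 0.53 0.02] 0.0139
corner [ 0.4471 -0.2329  0.046 ] tilt 30.0 low pt [ 0.4468 -0.2312  0.0404]
target [ 0.4346 -0.2879  0.1591] (array([ 4.e-05, -2.e-05,  6.e-05]), array([ 0.001, -0.002, -0.002]))
```

View pics/c7.png

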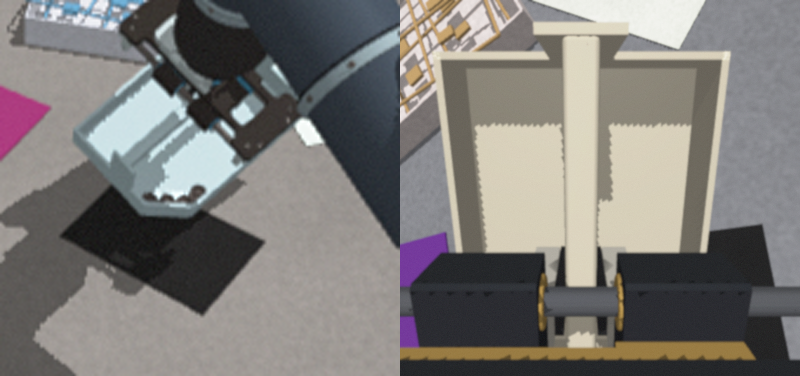

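View pics/c8.png

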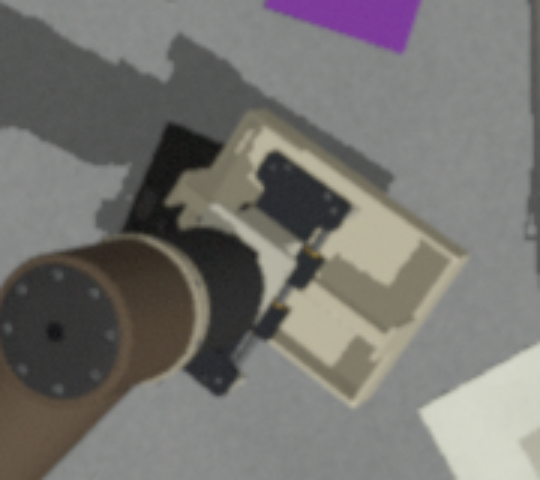

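```bash
python3 -c "
from h import *
st,a,d,cal=pickle.load(open('pics/s3.pkl','rb'))
cv2.imwrite('pics/c9.png',cv2.resize(a[145:180,325:385],None,fx=12,fy=12,interpolation=2)[:,:,::-1])"
```

```text
(no output)
```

View pics/c9.png

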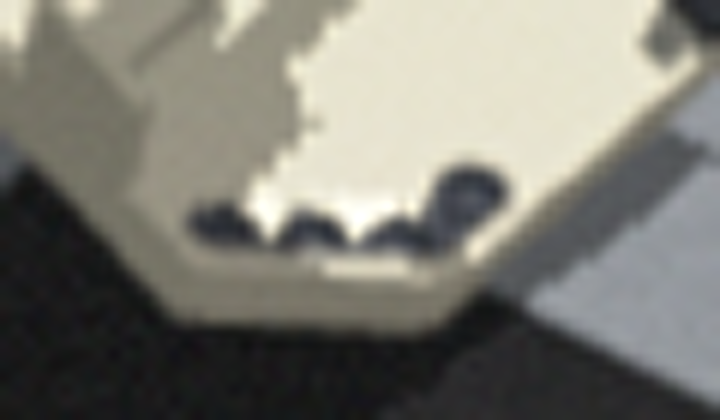

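All four are in the corner: three along the slanting wall at (222,225), (312,230) and (400,235) in the crop, and the fourth just behind at (468,200). I'll measure them in tote coordinates.

```bash
cat > wh.py <<'E'
from h import *
import sys
st,im,d,cal=pickle.load(open(f'pics/{sys.argv[1]}.pkl','rb'))
p=st['eef_pos'];M=R.from_euler('xyz',st['ee_rot']).as_matrix(); Rto=np.stack([M[:,1],M[:,0],-M[:,2]],1); g=p-.019*M[:,2]
T=np.linalg.inv(cal['world_to_cam']); f=210/np.tan(np.radians(cal['fov_y'])/2)
o=Rto.T@(T[:3,3]-g)+[0,0,.096]
X=cloud(d,cal)
for a in sys.argv[2:]:
    u,v=map(float,a.split(','))
    r=Rto.T@T[:3,:3]@np.array([(u-cal['cx'])/f,-(v-cal['cy'])/f,-1])
    q=o+r*(.014-o[2])/r[2]; print(a,'on wheel-top plane',(q*1000).round(1),'depth',((Rto.T@(X[round(v),round(u)]-g)+[0,0,.096])*1000).round(1),'dist corner',(np.linalg.norm(q[:2]-[.087,.057])*1000).round(1))
E
python3 wh.py s3 343.5,163.4 351,163.8 358.5,164.2 364,161.3 342,167 361,167
```

```text
343.5,163.4 on wheel-top plane [93.6 31.5 14. ] depth [90.6 30.9  9. ] dist corner 26.3
351,163.8 on wheel-top plane [79.3 45.9 14. ] depth [78.7 45.8 10.2] dist corner 13.5
358.5,164.2 on wheel-top plane [65.  60.3 14. ] depth [63.6 58.   6.5] dist corner 22.2
364,161.3 on wheel-top plane [48.5 64.2 14. ] depth [46.6 63.   9.2] dist corner 39.2
342,167 on wheel-top plane [103.4  36.3  14. ] depth [110.2  40.5  43. ] dist corner 26.4
361,167 on wheel-top plane [65.3 70.5 14. ] depth [72.2 73.5 39.6] dist corner 25.5
```

All four wheels are in contact in the corner: three along the slanting wall and the fourth against them, about 40 mm from the corner point. The row is only wide enough for three, so this packing is stable. I'll check for stillness and for grip slip, then hand in.

```bash
python3 -c "
from h import *
st,a,d,c=grab('side','s4'); print(st['qd'].round(3),st['width'])
o=pickle.load(open('pics/s3.pkl','rb'))[1]; print('wheel region change',np.abs(a[145:180,325:385].astype(int)-o[145:180,325:385]).mean())
t0=pickle.load(open('pics/top0.pkl','rb'))[1].astype(int);t3=pickle.load(open('pics/t3.pkl','rb'))[1].astype(int)
for n,(r,s) in dict(driver=((120,180),(205,230)),jar=((120,145),(262,285)),model=((120,172),(330,366))).items(): print(n,np.abs(t0-t3)[r[0]:r[1],s[0]:s[1]].mean())
w6=pickle.load(open('pics/w6.pkl','rb'))[2];w7=pickle.load(open('pics/w7.pkl','rb'))[2]; print('rim/handle depth diff mm',[round(float(w7[y,x]-w6[y,x])*1000,1) for y,x in [(28,380),(100,380),(57,560-20-60+0),(200,383)]])
"; python3 fin.py 55 30 8 0.045; python3 -c "
from station import ticket; print(ticket.job_done())"
```

```text
[ 0.001  0.001  0.002  0.001  0.    -0.002] 0.013732885419484791
wheel region change 1.9622222222222223
driver 2.22
jar 1.9930434782608695
model 1.8107193732193732
rim/handle depth diff mm [20.5, -1.7, -17.9, 0.1]
12.0 [ 0.4351 -0.2875  0.1601] [-157.8   20.7  149.1] q [ 0.05  0.04 -0.97  0.88 -0.7  -1.39] F [ 0.  -0.1 -5.1] M [2.52 0.5  0.04] 0.0138
corner [ 0.4471 -0.2329  0.046 ] tilt 30.0 low pt [ 0.4468 -0.2312  0.0404]
target [ 0.4346 -0.2879  0.1591] (array([ 7.0e-05, -3.0e-05,  1.2e-04]), array([ 0.   , -0.003, -0.003]))
the job is handed in; nothing more can be done
None
```

I picked up the tote by its handle, carried it level to the black mat and tilted it 30.0° with the cut-off corner lowest. The job is handed in, and the arm is still holding the tote.

**Pose:** The arm pose puts the picking corner at (0.447, -0.233), over the mat's centre. The tote's lowest edge is at about 0.040 m, roughly 37 mm above the mat. The arm was still, with the grip steady at 13.8 mm, after about 12 s of the 48 s allowed.

**Wheels:** All four are in the cut-off corner and none spilled. Three lie along the slanting wall. The fourth rests behind the third on the +y wall, about 40 mm from the corner point. I did not rock the tote to bring the fourth in closer, because only three fit side by side along that wall.

**Left alone:** The driver, jar and model look the same in the before and after top pictures.

**Check that disagreed:** Of my four wrist-camera depth checks for grip slip, two on the handle agreed within 2 mm. The other two differed by about ±20 mm. I think those pixels fell on edges or background, because the wrist pictures before and after the tilt show the tote in the same place. I did not repeat that check before handing in.

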